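# Clamp the cover and hold the pressing block flush on its title plate

## Task

A book cover lies on the sloping board of the gluing cradle. First clamp it: turn both wing knobs clockwise as far as they go, in either order. Then take the wooden pressing block by its rib, tilt it to the slope so that its flat underside lies flush and centred on the brass title plate, long side running up the slope, press with a steady push of about 15 N, and finish like that, still gripping the block and pressing it on the plate; leave the pot, the book and the brush where they are.

Things in the scene. Friction and masses are not known exactly. Their poses are not given: they have to be found in the camera images.
- board: Hinged board of the fixed gluing cradle, 200 x 180 x 12 mm, with a 3 mm book cover fixed on it. Origin on the hinge at its low edge, on the left seen from the robot, 26 mm above the table; x runs up the slope to the right, y along the hinge away from the robot, z outward from the face. Slope 11 to 26 degrees, locked, does not yield. Curved rods 98 mm either side of its centre line rise to 126 mm above the table.
- plate_top (a point): Centre of the upper face of the brass title plate on the sloping cover, 90 mm up the board from the hinge. The plate is 60 mm (along x, up the slope) by 40 mm (along y), stands 2 mm proud of the cover, and is fixed. z is its outward normal, x points up the slope.
- grip_far (a point): Middle of the wing of the clamp knob farther from the robot, on the knob's upright axis, 70 mm above the table. The wing is a black bar 46 mm long, 14 mm thick, 26 mm tall (57 to 83 mm above the table) on a steel stem over a toe clamp that reaches 45 mm above the table. x lies along the bar and turns with it; when home the bar points up the slope.
- grip_near (a point): The same on the near clamp knob, 130 mm from the far one, nearer the robot.
- knob_far (a joint): Turn of the far clamp knob, rad: 0 fully open, grows clockwise seen from above, end stop at 1.4 (fully home). Starts at 0 to 0.4. Friction about 0.08 N m; it stays where it is left. Turning it lowers its toe clamp by 4 mm.
- knob_near (a joint): The same for the near clamp knob.
- caul: The loose wooden pressing block, 0.13 to 0.24 kg: a flat base 80 mm (x) by 60 mm (y) by 10 mm with an upright rib in the middle, 60 mm long (x), 20 mm thick (y), from 10 to 48 mm above the underside. Origin at the centre of the flat underside, z up out of the rib. Starts flat on the table to the left or right of the cradle.
- pot: White paste pot, 72 mm wide, 85 mm tall, origin under its centre. Stands on the other side of the cradle. Leave alone.
- book: Closed book lying flat, 150 x 108 x 32 mm, origin under its centre. Leave alone.
- brush: Paste brush, 200 mm long, lying on the table. Leave alone.
Not all that is in view belongs to the job. Several things look just like the caul: the one meant starts farthest to the robot's left.

How it is judged:
By the outcome, as a careful person would: the job done as asked, in the order asked, and still so for the second after the job is handed in, while the arm keeps its last pose, push and grip.
It also fails if it takes over 54 s, if anything falls off the work surface, if the arm or the gripper's body presses on something with over 40 N, if the wrist force passes 120 N, or if a joint passes its speed limit or range.

## Robot

A 7-joint arm with a two-finger parallel gripper is mounted at the origin on the work surface. World frame = base frame: x ahead of the robot, y to its left, z up, the work surface at z = 0. Lengths are in m, angles in rad, forces in N, time in s.
With the tool pointing down it reaches from about 0.425 to 1.025 m from the base axis. Payload 3.6 kg.
Tool frame: the origin (TCP) lies midway between the tips of the shut fingers; the grasp point (between the pads) lies 19 mm behind it; z points along the fingers, y is the direction in which the jaws open and shut (so a half turn about z gives the same grasp; the last joint's range is limited). The gripper opens to 85 mm and grips with 20 to 120 N. Pads are 22 mm wide; open, the fingers measure 114 mm over their backs; the gripper's body (76 mm by 85 mm) begins 54 mm behind the grasp point. The pads swing forward as they close: fully open they stand 13 mm farther back than shut.
Start: joints at [-0.093, 0.591, 0.048, 1.609, -0.033, 0.943, -0.034], TCP at [0.725, 0, 0.231] pointing down, gripper open.
Joint ranges: [-2.69, 2.69], [-0.47, 2.24], [-1.27, 1.36], [0.19, 2.51], [-1.53, 4.68], [0.08, 2.07], [-3.09, 3.09]. Speed limits (rad/s): [2.57, 2.57, 3.14, 3.14, 3.14, 3.14, 3.14].

## Interface

Orientations are given as a 3x3 rotation matrix whose columns are the frame's x, y, z axes.
In Python, from bench import ctrl, viewer, close_job gives the robot as it stands.
- The arm moves only by the tool arm_command, never from a script. Its argument "increments" is one flat list of numbers, 5 for each row, row after row: the shift along the tool's x, y, z normalised to -1 to 1, where 1 is 300 mm, then the turn about the tool's z normalised to -1 to 1, where 1 is 30 degrees, then the opening, from 0 (shut) to 1 (fully open). A call has exactly 5 rows; each row is the pose to reach, as a shift and turn from the pose measured when the call began, along the tool's axes at that moment; what a row does not reach only later rows make up. A row lasts 1/8 s, in which the tool goes at most 62.5 mm and 10.7 degrees, less where a joint would pass 70% of its speed; a pose out of reach is approached as far as the arm can. A call with a number of a shift or a turn outside -1 to 1 is refused whole. A call with a gripper value outside its range is refused whole. The fingers move at their own pace and stop on an object; the grip force is fixed at half the most. Time passes only in rows, so rows that repeat a pose let the fingers close, or fill a call up. It gives the time, the measured TCP pose, the force and the opening at its end, in the units of the state.
- ctrl.read_state(): the state, without advancing time (a new reading comes with each control period).
- viewer.grab_frame(name): name is "scene" or "side" or "wrist"; returns a dict with "img" (420x560x3 uint8, red, green, blue), "depth" (420x560 float32, m along the optical axis (not along the pixel's ray), 0 where there is no reading), "intrinsics" (3x3 intrinsics, pixels), "R" (3x3) and "t" (3): a world point X has camera coordinates R X + t; the wrist camera has in their place "tool_from_camera" (4x4, takes a point from camera to tool coordinates, whose origin is the TCP and whose axes are the flange's). Camera axes: x right, y down, z forward; pixel columns grow to the right and rows downward; lengths in m; the calibration is good to about 2 mm. A picture is of the moment at which its call begins: read the wrist's pose just before it.
- close_job(): hands the job in, once; it reports no verdict.
The state is a dict: "time": time; "qpos": joint angles; "joint_velocities": joint speeds; "tau": joint torques, N m; "tcp_pos": TCP position; "eef_rot": TCP orientation; "wrist_force": force on the tool from outside, world axes, zero at the start; "ft_torque": the same for the moment, N m; "finger_gap": finger opening in m.
Only numpy, scipy, OpenCV 4.12 (cv2) and the standard library are available. Lean on these libraries where they do the work, as an engineer would, in place of code of your own. Each camera call takes 0.05 s, during which the arm holds its last target.

## Working session

There is one attempt and no reset: what is moved stays moved. The work goes in short steps, Python scripts to look and compute and a tool call to move; the robot and the scene stay as the last step left them, time stands still between calls to the robot, and variables do not carry over. Pictures are saved under pics/ and viewed, and the job is handed in when it is done.

Besides the shell and the picture viewer there is one more tool, called after "Call:" as name(argument=value, ...), one argument or row to a line, values as JSON. arm_command: Moves the arm, as the interface text tells. Its arguments: {"type":"object","properties":{"increments":{"type":"array"}},"required":["increments"]}

```bash
ls -la; mkdir -p pics
python3 - <<'E'
from bench import ctrl, viewer
import cv2,numpy as np,pickle
s=ctrl.read_state();print(s)
fr={}
for n in ["scene","side","wrist"]:
    f=viewer.grab_frame(n);fr[n]=f
    cv2.imwrite(f"pics/{n}0.png",cv2.cvtColor(f["img"],cv2.COLOR_RGB2BGR))
    print(n,f["intrinsics"].tolist(),[f[k].tolist() for k in f if k in("R","t","tool_from_camera")])
pickle.dump((s,fr),open("f0.pkl","wb"))
E
```

```text
total 12
drwxr-xr-x  3 agent agent 4096 Dec  6 16:07 .
drwxr-xr-x 23 root  root  4096 Dec  6 16:07 ..
drwxr-xr-x  2 agent agent 4096 Dec  6 16:07 pics
{'time': 0.0, 'qpos': array([-0.09349203,  0.59213478,  0.04830556,  1.60982939, -0.03330418,
        0.94267436, -0.03370115]), 'joint_velocities': array([ 0.00046204,  0.00036949, -0.00087641,  0.00112766,  0.00068305,
        0.00075493, -0.00067605]), 'tau': array([ 3.78132427e-04, -5.48684978e+01,  1.54672019e+00, -1.98121297e+01,
        9.43630905e-03,  8.90732801e-03, -1.16924070e-05]), 'tcp_pos': array([ 7.24177449e-01, -1.51682533e-06,  2.30127139e-01]), 'eef_rot': array([[-6.41656024e-05,  9.99997495e-01, -2.23727451e-03],
       [ 9.99999990e-01,  6.38805276e-05, -1.27491784e-04],
       [-1.27348547e-04, -2.23728266e-03, -9.99997489e-01]]), 'wrist_force': array([-0.5231953 ,  0.13112424,  1.13221454]), 'ft_torque': array([-0.01153322, -0.01256639, -0.00443868]), 'finger_gap': 0.08536835301915832}
scene [[520.933479768461, 0.0, 279.5454333211061], [0.0, 520.933479768461, 213.4908455392462], [0.0, 0.0, 1.0]] [[[0.84013574023
[... 335 characters left out ...]
788497], [0.0, 0.0, 1.0]] [[[0.7453526333815093, -0.6665151667034978, -0.014386954697163409], [-0.36067534695285103, -0.3849999095474799, -0.849522432751998], [0.5606806096269872, 0.6383828022453619, -0.5273562854329784]], [-0.36791335948285486, 0.2544100927443676, 0.9006073349256289]]
wrist [[348.4791725934468, 0.0, 279.28491200165996], [0.0, 348.4791725934468, 208.39604985554595], [0.0, 0.0, 1.0]] [[[-0.0011796992954527079, -0.9489536287789667, -0.31541340925331834, 0.08052306234177446], [0.9999991277918276, -0.0009321541145115926, -0.0009356838622079519, -0.00012664581099264272], [0.0005939066892244797, -0.3154142379727584, 0.9489539007554093, -0.14220998516478595], [0.0, 0.0, 0.0, 1.0]]]
```

View pics/scene0.png

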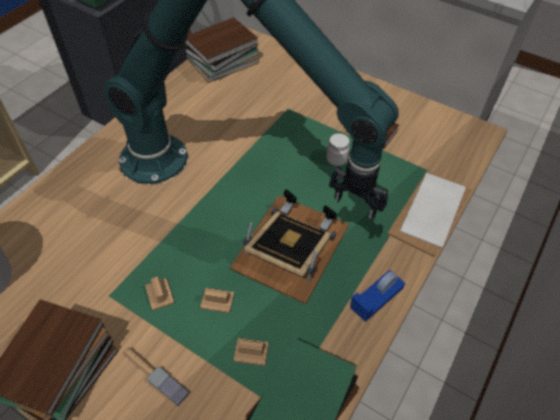

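View pics/side0.png

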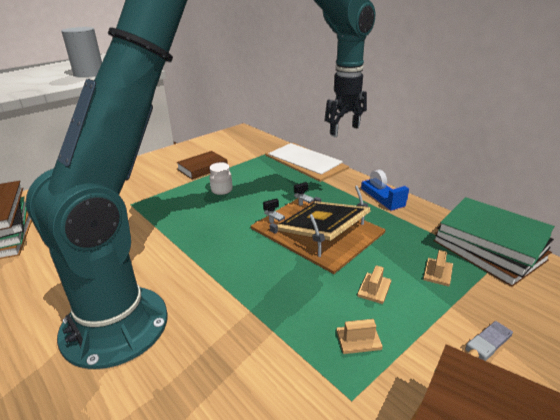

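View pics/wrist0.png

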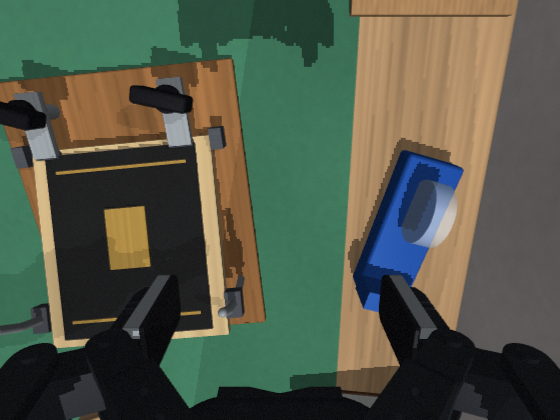

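```bash
cat > h.py <<'E'
import numpy as np,cv2,pickle
def cam(f,s=None):
    if "R" in f and f["R"] is not None and "tool_from_camera" not in f:
        R=f["R"].T; return R,-R@f["t"]
    T=f["tool_from_camera"]; Re=s["eef_rot"]
    return Re@T[:3,:3], Re@T[:3,3]+s["tcp_pos"]
def cloud(f,s=None):
    R,c=cam(f,s);K=f["intrinsics"];d=f["depth"]
    v,u=np.mgrid[:d.shape[0],:d.shape[1]]
    P=np.stack([(u-K[0,2])/K[0,0]*d,(v-K[1,2])/K[1,1]*d,d],-1)
    W=P@R.T+c; W[d==0]=np.nan; return W
def onplane(f,uv,z,s=None):
    R,c=cam(f,s);K=f["intrinsics"];uv=np.atleast_2d(uv).astype(float)
    r=np.stack([(uv[:,0]-K[0,2])/K[0,0],(uv[:,1]-K[1,2])/K[1,1],np.ones(len(uv))],-1)@R.T
    return c+r*((z-c[2])/r[:,2])[:,None]
E
python3 - <<'E'
from h import *
np.set_printoptions(precision=4,suppress=True)
s,fr=pickle.load(open("f0.pkl","rb"))
W={n:cloud(fr[n],s) for n in fr}
for n,p in [("wrist",[(280,300),(128,235),(110,170),(190,170),(200,300),(70,320),(20,115),(160,98)]),("scene",[(217,298),(160,285),(250,348),(290,238),(288,199),(330,213),(340,145),(120,260)]),("side",[(322,215),(375,275),(440,262),(360,330),(270,205),(302,188),(240,300)])]:
    print(n)
    for u,v in p: print((u,v),W[n][v,u])
# plate
f=fr["wrist"];hsv=cv2.cvtColor(f["img"],cv2.COLOR_RGB2HSV)
m=cv2.inRange(hsv,(15,90,90),(32,255,255));m[:190]=0;m[280:]=0;m[:,:90]=0;m[:,165:]=0
ys,xs=np.nonzero(m);print("plate px",len(xs),xs.mean(),ys.mean(),cv2.minAreaRect(np.c_[xs,ys].astype(np.float32)))
er=cv2.erode(m,np.ones((5,5)));P=W["wrist"][er>0];P=P[~np.isnan(P[:,0])]
c=P.mean(0);_,S,Vt=np.linalg.svd(P-c);n=Vt[2]*np.sign(Vt[2][2]);print("plate c",c,"n",n,"slope",np.degrees(np.arccos(n[2])),"dir",np.degrees(np.arctan2(n[1],n[0])),S/np.sqrt(len(P)))
# cover plane
m2=cv2.inRange(hsv,(0,0,0),(180,255,60));m2[:150]=0;m2[320:]=0;m2[:,:55]=0;m2[:,210:]=0;m2[280:,110:]=0
m2=cv2.erode(m2,np.ones((7,7)));P=W["wrist"][m2>0];P=P[~np.isnan(P[:,0])]
c=P.mean(0)
for i in range(3):
    _,S,Vt=np.linalg.svd(P-c);n=Vt[2]*np.sign(Vt[2][2]);r=(P-c)@n;P=P[abs(r)<max(2*np.std(r),.001)];c=P.mean(0)
print("cover c",c,"n",n,len(P),"slope",np.degrees(np.arccos(n[2])),"dir",np.degrees(np.arctan2(n[1],n[0])),np.std((P-c)@n))
E
```

```text
wrist
(280, 300) [ 0.7239 -0.1618  0.0009]
(128, 235) [ 0.575  -0.0518  0.0568]
(110, 170) [0.5561 0.0081 0.0342]
(190, 170) [0.6357 0.0085 0.0363]
(200, 300) [ 0.6448 -0.1143  0.0738]
(70, 320) [ 0.5127 -0.1364  0.0756]
(20, 115) [0.5146 0.0636 0.0827]
(160, 98) [0.6285 0.0765 0.0815]
scene
(217, 298) [ 0.5085 -0.3145  0.0331]
(160, 285) [ 0.3626 -0.3718  0.0461]
(250, 348) [ 0.6645 -0.3844  0.0418]
(290, 238) [ 0.5749 -0.0553  0.0534]
(288, 199) [0.4981 0.0552 0.0636]
(330, 213) [0.6324 0.0707 0.0744]
(340, 145) [0.5277 0.3189 0.086 ]
(120, 260) [ 0.1891 -0.3565 -0.0002]
side
(322, 215) [ 0.5765 -0.0638  0.0579]
(375, 275) [ 0.4955 -0.3099  0.0463]
(440, 262) [ 0.6463 -0.3853  0.0458]
(360, 330) [ 0.3484 -0.3877  0.0404]
(270, 205) [0.4911 0.0571 0.072 ]
(302, 188) [0.6251 0.0667 0.0714]
(240, 300) [ 0.2452 -0.1241  0.0002]
plate px 2473 126.90295188030731 237.3627173473514 ((126.78431701660156, 237.52210998535156), (61.19181823730469, 40.78604507446289), 84.14398956298828)
plate c [ 0.5732 -0.0547  0.056 ] n [-0.0296  0.2814  0.9591] slope 16.438979504964163 dir 96.00211300130127 [0.0161 0.0105 0.0007]
cover c [ 0.5692 -0.044   0.0507] n [-0.0264  0.284   0.9584] 12963 slope 16.574925671356787 dir 95.30368601577233 0.0006040536756907174
```

Run:
```python
from h import *
np.set_printoptions(precision=4,suppress=True)
s,fr=pickle.load(open("f0.pkl","rb"))
W={n:cloud(fr[n],s) for n in fr}
def rect(P,t):
    r=cv2.minAreaRect((P[:,:2]*1000).astype(np.float32)); 
    b=cv2.boxPoints(r); e=b[1]-b[0]; g=b[2]-b[1]; L=e if np.hypot(*e)>np.hypot(*g) else g
    print(t,len(P),np.round(r[0],1),np.round(r[1],1),"long dir deg",round(float(np.degrees(np.arctan2(L[1],L[0])))%180,1),"z",P[:,2].min(),P[:,2].max())
def sel(w,lo,hi):
    P=w.reshape(-1,3);P=P[~np.isnan(P[:,0])];return P[((P>lo)&(P<hi)).all(1)]
for n in W:
  for nm,c in [("near",(.495,.06)),("far",(.625,.07))]:
    P=sel(W[n],(c[0]-.04,c[1]-.04,.058),(c[0]+.04,c[1]+.04,.09)); 
    if len(P)>20: rect(P,n+nm)
    Q=P[P[:,2]>.078] if len(P) else P
    if len(Q)>20: rect(Q,n+nm+" top"); 
for n in ["scene","side"]:
  P=sel(W[n],(.43,-.38,.004),(.57,-.25,.06));rect(P,n+"caul all")
  rect(P[P[:,2]<.014],n+"caul base");rect(P[P[:,2]>.016],n+" rib");Q=P[P[:,2]>.044];rect(Q,n+" ribtop")
# rods
P=np.vstack([sel(W[n],(.42,-.26,.10),(.74,.1,.14)) for n in W]);print(len(P),np.percentile(P,[0,50,100],axis=0) if len(P) else 0)
for n in W:
  P=sel(W[n],(.42,-.26,.085),(.74,.1,.14));print(n,P[::max(1,len(P)//12)])
```

```text
scenenear 120 [498.   59.8] [22.2 48.4] long dir deg 167.9 z 0.05811466529639553 0.08994805129920325
scenenear top 48 [497.7  63.2] [15.8 46.8] long dir deg 163.9 z 0.07835572181937023 0.08994805129920325
scenefar 126 [628.   72.8] [17.5 47.3] long dir deg 172.8 z 0.05819566960886813 0.08660393654539456
scenefar top 58 [629.1  73.7] [15.8 45.7] long dir deg 171.8 z 0.07815745577471556 0.08660393654539456
sidenear 151 [494.6  58.4] [19.1 45.1] long dir deg 167.4 z 0.058109790891021196 0.08481689447340046
sidenear top 55 [495.1  60.4] [15.2 45.1] long dir deg 165.3 z 0.07802360044698586 0.08481689447340046
sidefar 127 [623.9  70.9] [16.2 48.9] long dir deg 169.6 z 0.058031237577323536 0.0834089767362538
sidefar top 39 [626.2  70.5] [16.2 44.1] long dir deg 169.6 z 0.07824531099397536 0.0834089767362538
wristnear 1065 [501.4  64.2] [17.9 40.8] long dir deg 150.9 z 0.05802573565641961 0.0846507343443591
wristnear top 542 [508.1  60.1] [14.6 25.2] long dir deg 166.0 z 0.07803785714345457 0.0846507343443591
wristfar 1339 [626.7  75.2] [23.  46.1] long dir deg 179.9 z 0.058295698709371735 0
[... 1421 characters left out ...]
 -0.0942  0.1234]
 [ 0.6752 -0.1001  0.117 ]
 [ 0.6763 -0.1067  0.113 ]
 [ 0.6722 -0.1107  0.1067]
 [ 0.6773 -0.1143  0.0998]
 [ 0.6734 -0.1148  0.092 ]
 [ 0.4784 -0.1175  0.1266]
 [ 0.479  -0.1171  0.1174]
 [ 0.4818 -0.1214  0.1122]
 [ 0.4866 -0.1239  0.1052]
 [ 0.4776 -0.126   0.1015]
 [ 0.4781 -0.1325  0.0985]
 [ 0.4817 -0.1361  0.0926]]
wrist [[ 0.6755 -0.1093  0.0864]
 [ 0.6811 -0.1133  0.087 ]
 [ 0.6788 -0.0924  0.1221]
 [ 0.6733 -0.0934  0.1249]
 [ 0.6779 -0.0974  0.1234]
 [ 0.4828 -0.1229  0.0987]
 [ 0.4854 -0.1323  0.0876]
 [ 0.4836 -0.1115  0.1181]
 [ 0.4852 -0.1146  0.1155]
 [ 0.4854 -0.1204  0.1092]
 [ 0.4843 -0.1302  0.0979]
 [ 0.4839 -0.122   0.1114]
 [ 0.4822 -0.1185  0.1198]]
```

Call:
arm_command(
  increments=[0.1,-0.13,0.05,-0.33,1,0.2,-0.26,0.1,-0.67,1,0.243,-0.324,0.15,-1,1,0.243,-0.324,0.15,-1,1,0.243,-0.324,0.15,-1,1],
)

```text
time: 0.78
tcp_pos: [0.6288, 0.0717, 0.1862]
eef_rot: [[-0.497, 0.868, 0.0], [0.868, 0.497, -0.001], [-0.001, -0.0, -1.0]]
wrist_force: [0.9, -0.7, 0.2]
finger_gap: 0.0852
```

Call:
arm_command(
  increments=[0,0,0,-0.33,1,0,0,0,-0.67,1,0,0,0,-1,1,0,0,0,-1,1,0,0,0,-1,1],
)

```text
time: 1.4
tcp_pos: [0.6298, 0.0708, 0.1865]
eef_rot: [[-0.862, 0.507, 0.002], [0.507, 0.862, -0.001], [-0.002, 0.0, -1.0]]
wrist_force: [-0.6, 1.0, -0.1]
finger_gap: 0.0852
```

```bash
cat >> h.py <<'E'
def go(s,tgt,jaw=None):
    """shift (normalised) in tool axes to tgt; jaw = wanted jaw-axis world angle deg"""
    R=s["eef_rot"];d=R.T@(np.array(tgt)-s["tcp_pos"])/0.3
    a=np.degrees(np.arctan2(R[1,1],R[0,1]))
    out=[round(float(x),4) for x in d]
    if jaw is not None: out.append(round((((a-jaw)+180)%360-180)/30,3))
    print("tcp",np.round(s["tcp_pos"],4),"jaw",round(a,2),"F",np.round(s["wrist_force"],1),"T",np.round(s["ft_torque"],2),"gap",round(s["finger_gap"],4),"t",round(s["time"],2),"| move",out)
E
python3 -c "
from h import *;from bench import ctrl
s=ctrl.read_state();go(s,(.627,.073,.12),79);go(s,(.627,.073,.053),79);print(s['qpos'])"
```

```text
tcp [0.6298 0.0708 0.1865] jaw 59.5 F [-0.6  1.  -0.1] T [ 0.01  0.02 -0.01] gap 0.0852 t 1.4 | move [0.0123, 0.0015, 0.2216, np.float64(-0.65)]
tcp [0.6298 0.0708 0.1865] jaw 59.5 F [-0.6  1.  -0.1] T [ 0.01  0.02 -0.01] gap 0.0852 t 1.4 | move [0.0127, 0.0015, 0.445, np.float64(-0.65)]
[-0.01729116  0.53619064 -0.23700289  1.85249479  0.17474806  0.77155717
  0.69077058]
```

Call:
arm_command(
  increments=[0.005,0,0.05,-0.33,1,0.0123,0.0015,0.1,-0.65,1,0.0123,0.0015,0.1,-0.65,1,0.0123,0.0015,0.1,-0.65,1,0.0123,0.0015,0.1,-0.65,1],
)

```text
time: 2.02
tcp_pos: [0.6276, 0.0731, 0.1573]
eef_rot: [[-0.981, 0.193, 0.003], [0.193, 0.981, -0.001], [-0.003, -0.0, -1.0]]
wrist_force: [0.7, 0.4, 0.1]
finger_gap: 0.0854
```

```bash
cat > look.py <<'E'
import sys
from h import *; from bench import ctrl,viewer
np.set_printoptions(precision=4,suppress=True)
tag=sys.argv[1]
for n in sys.argv[2:]:
    s=ctrl.read_state(); f=viewer.grab_frame(n)
    cv2.imwrite(f"pics/{n}{tag}.png",cv2.cvtColor(f["img"],cv2.COLOR_RGB2BGR)); pickle.dump((s,f),open(f"{n}{tag}.pkl","wb"))
E
cat >> h.py <<'E'
def rect(P,t):
    r=cv2.minAreaRect((P[:,:2]*1000).astype(np.float32)); 
    b=cv2.boxPoints(r); e=b[1]-b[0]; g=b[2]-b[1]; L=e if np.hypot(*e)>np.hypot(*g) else g
    print(t,len(P),np.round(r[0],1),np.round(r[1],1),"long dir deg",round(float(np.degrees(np.arctan2(L[1],L[0])))%180,1),"z",P[:,2].min(),P[:,2].max())
def sel(w,lo,hi):
    P=w.reshape(-1,3);P=P[~np.isnan(P[:,0])];return P[((P>lo)&(P<hi)).all(1)]
E
python3 look.py 1 wrist
python3 - <<'E'
from h import *
s,f=pickle.load(open("wrist1.pkl","rb"));go(s,(.627,.073,.053),79)
w=cloud(f,s)
for z in (.07,.078): rect(sel(w,(.595,.04,z),(.66,.11,.09)),"far>%g"%z)
E
```

```text
tcp [0.6276 0.0731 0.1573] jaw 78.89 F [0.7 0.4 0.1] T [ 0.    0.04 -0.02] gap 0.0854 t 2.02 | move [0.0031, -0.0006, 0.3476, np.float64(-0.004)]
far>0.07 1407 [625.4  75.7] [14.  45.5] long dir deg 168.4 z 0.0700427245709592 0.08451779311841856
far>0.078 1348 [625.6  75.6] [14.  45.2] long dir deg 168.4 z 0.07828211188163942 0.08451779311841856
```

View pics/wrist1.png

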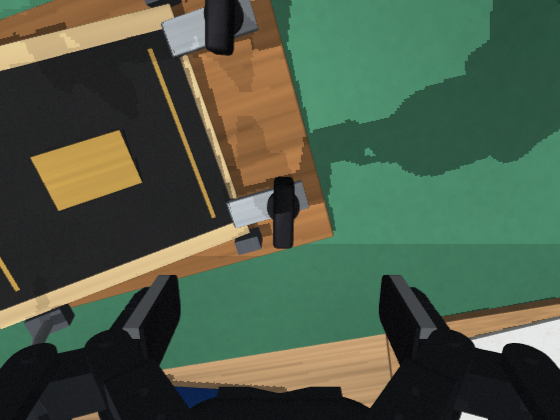

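```bash
python3 -c "
from h import *;from bench import ctrl
s=ctrl.read_state();go(s,(.6258,.0753,.053),78.4)"
```

```text
tcp [0.6275 0.0731 0.1573] jaw 78.92 F [-0.1  0.9 -0.6] T [-0.02  0.05 -0.05] gap 0.0853 t 2.08 | move [0.0082, 0.0062, 0.3475, np.float64(0.017)]
```

Call:
arm_command(
  increments=[0.0082,0.0062,0.12,0.017,1,0.0082,0.0062,0.25,0.017,1,0.0082,0.0062,0.3475,0.017,1,0.0082,0.0062,0.3475,0.017,1,0.0082,0.0062,0.3475,0.017,0.3],
)

```text
time: 2.7
tcp_pos: [0.6268, 0.0757, 0.0541]
eef_rot: [[-0.98, 0.201, 0.005], [0.201, 0.98, -0.001], [-0.005, 0.0, -1.0]]
wrist_force: [-0.1, -0.6, -0.3]
finger_gap: 0.0698
```

Call:
arm_command(
  increments=[0,0,0,0,0,0,0,0,0,0,0,0,0,0,0,0,0,0,0,0,0,0,0,0,0],
)

```text
time: 3.32
tcp_pos: [0.6276, 0.0758, 0.0556]
eef_rot: [[-0.979, 0.201, 0.007], [0.201, 0.98, -0.001], [-0.007, 0.001, -1.0]]
wrist_force: [-0.7, -0.7, 5.8]
finger_gap: 0.0196
```

```bash
python3 -c "
from h import *;from bench import ctrl
s=ctrl.read_state();go(s,(.6258,.0753,.053),48)"
```

```text
tcp [0.6276 0.0758 0.0556] jaw 78.38 F [-0.7 -0.7  5.8] T [0.   0.23 0.  ] gap 0.0196 t 3.33 | move [0.0054, -0.0029, 0.0086, np.float64(1.013)]
```

Call:
arm_command(
  increments=[0.0054,-0.0015,-0.01,0,0,0.0054,-0.0015,-0.01,0,0,0.0054,-0.0015,-0.01,0,0,0.0054,-0.0015,-0.01,0,0,0.0054,-0.0015,-0.01,0,0],
)

```text
time: 3.95
tcp_pos: [0.6273, 0.0757, 0.0561]
eef_rot: [[-0.979, 0.201, 0.01], [0.202, 0.979, 0.001], [-0.009, 0.003, -1.0]]
wrist_force: [8.1, 1.3, -21.2]
finger_gap: 0.0194
```

```bash
python3 -c "
from h import *;from bench import ctrl
s=ctrl.read_state();go(s,(.6258,.0753,.057),48)"; python3 look.py 2 wrist side
```

```text
tcp [0.6273 0.0757 0.0561] jaw 78.38 F [  8.1   1.3 -21.2] T [ 0.27 -1.65  0.02] gap 0.0194 t 3.95 | move [0.0047, -0.0025, -0.0029, np.float64(1.013)]
```

View pics/wrist2.png

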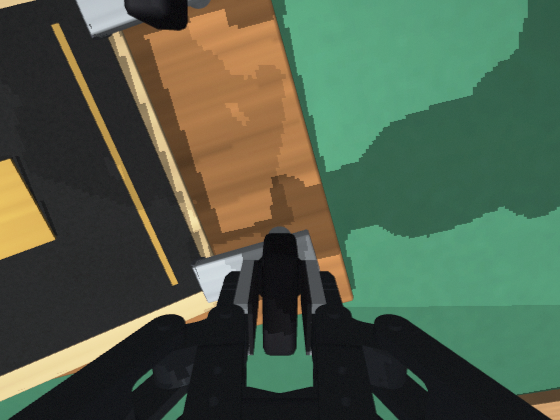

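Call:
arm_command(
  increments=[0,0,0,0.3,0,0,0,0,0.6,0,0,0,0,0.9,0,0,0,0,1,0,0,0,0,1,0],
)

```text
time: 4.68
tcp_pos: [0.6272, 0.0753, 0.0558]
eef_rot: [[-0.748, 0.664, 0.009], [0.664, 0.748, 0.001], [-0.006, 0.007, -1.0]]
wrist_force: [1.2, -0.6, -4.4]
finger_gap: 0.019
```

```bash
python3 -c "
from h import *;from bench import ctrl
s=ctrl.read_state();go(s,(.6258,.0753,.057),18)"
```

```text
tcp [0.6272 0.0753 0.0558] jaw 48.43 F [ 1.2 -0.6 -4.4] T [-0.25 -0.25 -0.06] gap 0.019 t 4.67 | move [0.0036, -0.0031, -0.0039, np.float64(1.014)]
```

Call:
arm_command(
  increments=[0,0,0,0.3,0,0,0,0,0.6,0,0,0,0,0.9,0,0,0,0,1,0,0,0,0,1,0],
)

```text
time: 5.3
tcp_pos: [0.6268, 0.075, 0.0558]
eef_rot: [[-0.318, 0.948, 0.008], [0.948, 0.318, 0.0], [-0.002, 0.008, -1.0]]
wrist_force: [-0.5, -1.8, -2.4]
finger_gap: 0.0192
```

Call:
arm_command(
  increments=[0,0,0,0.2,0,0,0,0,0.4,0,0,0,0,0.5,0,0,0,0,0.5,0,0,0,0,0.5,0],
)

```text
time: 5.92
tcp_pos: [0.6265, 0.075, 0.0558]
eef_rot: [[-0.063, 0.998, 0.008], [0.998, 0.063, 0.0], [-0.0, 0.008, -1.0]]
wrist_force: [-0.1, -2.5, -2.1]
finger_gap: 0.0194
```

```bash
python3 -c "
from h import *;from bench import ctrl
s=ctrl.read_state();go(s,(.6258,.0753,.057),5.5)"
```

```text
tcp [0.6265 0.075  0.0558] jaw 3.63 F [-0.1 -2.5 -2.1] T [-0.44  0.13  0.42] gap 0.0194 t 5.92 | move [0.0013, -0.0024, -0.004, np.float64(-0.062)]
```

Call:
arm_command(
  increments=[0,0,0,0.12,0,0,0,0,0.2,0,0,0,0,0.2,0,0,0,0,0.2,0,0,0,0,0.2,0],
)

```text
time: 6.55
tcp_pos: [0.6265, 0.0764, 0.0558]
eef_rot: [[0.04, 0.999, 0.008], [0.999, -0.041, 0.002], [0.002, 0.008, -1.0]]
wrist_force: [-0.0, 4.3, -1.8]
finger_gap: 0.0191
```

```bash
python3 -c "
from h import *;from bench import ctrl
s=ctrl.read_state();go(s,(.6258,.0753,.057),5.5)"
```

```text
tcp [0.6265 0.0764 0.0558] jaw -2.32 F [-0.   4.3 -1.8] T [0.96 0.25 0.11] gap 0.0191 t 6.55 | move [-0.0037, -0.002, -0.0039, np.float64(-0.261)]
```

Call:
arm_command(
  increments=[0,0,0,0,1,0,0,0,0,1,0,0,0,0,1,0,0,0,0,1,0,0,0,0,1],
)

```text
time: 7.18
tcp_pos: [0.6266, 0.0761, 0.0559]
eef_rot: [[0.041, 0.999, 0.008], [0.999, -0.041, 0.002], [0.002, 0.008, -1.0]]
wrist_force: [-0.1, 0.4, -0.1]
finger_gap: 0.0853
```

Call:
arm_command(
  increments=[0,0,-0.1,0,1,0,0,-0.25,0,1,0,0,-0.34,-0.3,1,0,0,-0.34,-0.6,1,0,0,-0.34,-0.95,1],
)

```text
time: 7.8
tcp_pos: [0.6259, 0.076, 0.1586]
eef_rot: [[-0.446, 0.895, 0.009], [0.895, 0.446, 0.002], [-0.002, 0.009, -1.0]]
wrist_force: [-0.5, 1.0, 0.2]
finger_gap: 0.0855
```

```bash
python3 look.py 3 wrist;python3 - <<'E'
from h import *
s,f=pickle.load(open("wrist3.pkl","rb"));go(s,(.4965,.0615,.12),76)
w=cloud(f,s)
rect(sel(w,(.585,.03,.078),(.67,.12,.09)),"far")
rect(sel(w,(.45,.02,.078),(.54,.11,.09)),"near")
E
```

```text
tcp [0.6259 0.076  0.1586] jaw 26.51 F [-0.5  1.   0.2] T [-0.   -0.05 -0.  ] gap 0.0855 t 7.8 | move [0.1497, -0.4087, 0.1248, np.float64(-1.65)]
far 1333 [626.1  75.8] [14.2 45.4] long dir deg 96.2 z 0.07804162847906976 0.08464750629151335
near 1714 [496.9  63.8] [14.3 46.3] long dir deg 164.7 z 0.07804176054320205 0.08491052614422182
```

View pics/wrist3.png

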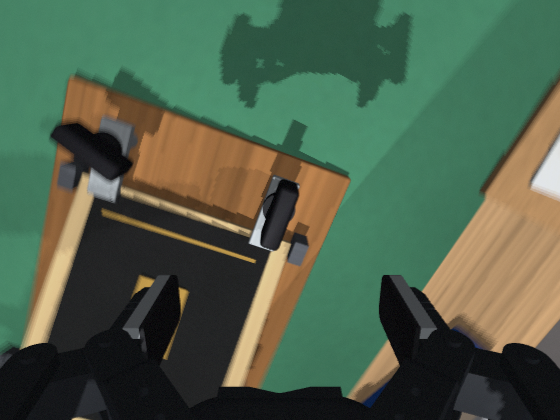

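Call:
arm_command(
  increments=[0.05,-0.13,0,-0.33,1,0.1,-0.27,0,-0.67,1,0.15,-0.407,0,-1,1,0.15,-0.407,0,-1,1,0.15,-0.407,0,-1,1],
)

```text
time: 8.48
tcp_pos: [0.4974, 0.061, 0.1575]
eef_rot: [[-0.834, 0.551, 0.01], [0.551, 0.834, 0.002], [-0.007, 0.007, -1.0]]
wrist_force: [0.3, -0.2, 0.1]
finger_gap: 0.0851
```

```bash
python3 -c "
from h import *;from bench import ctrl
s=ctrl.read_state();go(s,(.4967,.0637,.14),74.7)"
```

```text
tcp [0.4974 0.061  0.1575] jaw 56.56 F [ 0.3 -0.2  0.1] T [-0.02 -0.04  0.01] gap 0.0851 t 8.47 | move [0.0073, 0.0056, 0.0585, np.float64(-0.605)]
```

Call:
arm_command(
  increments=[0.0073,0.0056,0.05,-0.33,1,0.0073,0.0056,0.12,-0.605,1,0.0073,0.0056,0.12,-0.605,1,0.0073,0.0056,0.12,-0.605,1,0.0073,0.0056,0.12,-0.605,1],
)

```text
time: 9.1
tcp_pos: [0.4979, 0.0639, 0.1223]
eef_rot: [[-0.964, 0.265, 0.012], [0.265, 0.964, 0.002], [-0.011, 0.005, -1.0]]
wrist_force: [0.7, -0.3, 0.0]
finger_gap: 0.0853
```

```bash
python3 -c "
from h import *;from bench import ctrl
s=ctrl.read_state();go(s,(.4967,.0637,.057),74.7)"
```

```text
tcp [0.4979 0.0639 0.1223] jaw 74.62 F [ 0.7 -0.3  0. ] T [ 0.02 -0.05 -0.03] gap 0.0853 t 9.1 | move [0.0059, -0.0028, 0.2175, np.float64(-0.003)]
```

Call:
arm_command(
  increments=[0.0059,-0.0028,0.1,0,1,0.0059,-0.0028,0.2175,0,1,0.0059,-0.0028,0.2175,0,1,0.0059,-0.0028,0.2175,0,0.5,0.0059,-0.0028,0.2175,0,0],
)

```text
time: 9.72
tcp_pos: [0.4977, 0.0639, 0.0583]
eef_rot: [[-0.964, 0.266, 0.015], [0.266, 0.964, 0.003], [-0.013, 0.007, -1.0]]
wrist_force: [0.2, -0.3, 0.3]
finger_gap: 0.0515
```

Call:
arm_command(
  increments=[0,0,0,0,0,0,0,0,0,0,0,0,0,0,0,0,0,0,0,0,0,0,0,0,0],
)

```text
time: 10.35
tcp_pos: [0.4985, 0.0632, 0.0602]
eef_rot: [[-0.964, 0.266, 0.017], [0.266, 0.964, 0.002], [-0.016, 0.006, -1.0]]
wrist_force: [-2.3, -2.7, 15.4]
finger_gap: 0.0128
```

```bash
python3 -c "
from h import *;from bench import ctrl
s=ctrl.read_state();go(s,(.4967,.0637,.057),45)"
```

```text
tcp [0.4985 0.0632 0.0602] jaw 74.57 F [-2.3 -2.7 15.4] T [-0.45  0.51  0.03] gap 0.0128 t 10.35 | move [0.0065, -0.0002, 0.0106, np.float64(0.986)]
```

```bash
python3 look.py 4 wrist; python3 -c "
from h import *;from bench import ctrl
s=ctrl.read_state();go(s,(.4967,.0637,.057),45)"
```

```text
tcp [0.4985 0.0632 0.0602] jaw 74.57 F [-1.4 -1.6 15.2] T [-0.42  0.5  -0.04] gap 0.0128 t 10.4 | move [0.0065, -0.0002, 0.0107, np.float64(0.986)]
```

View pics/wrist4.png

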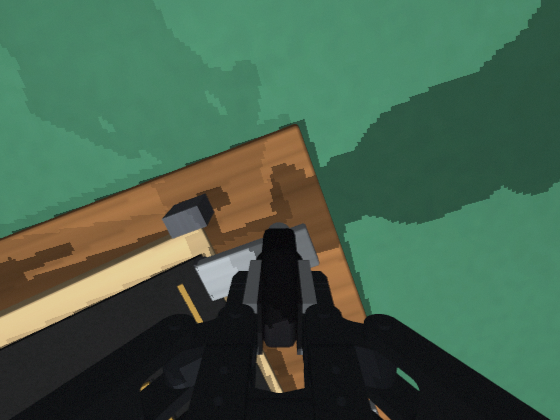

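Call:
arm_command(
  increments=[0,0,-0.003,0.3,0,0,0,-0.003,0.6,0,0,0,-0.003,0.9,0,0,0,-0.003,1,0,0,0,-0.003,1,0],
)

```text
time: 11.02
tcp_pos: [0.4981, 0.0625, 0.0605]
eef_rot: [[-0.702, 0.712, 0.015], [0.712, 0.702, 0.001], [-0.01, 0.012, -1.0]]
wrist_force: [3.1, -1.1, -14.5]
finger_gap: 0.0128
```

Call:
arm_command(
  increments=[0,0,0,0.3,0,0,0,0,0.6,0,0,0,0,0.9,0,0,0,0,1,0,0,0,0,1,0],
)

```text
time: 11.65
tcp_pos: [0.4974, 0.0621, 0.0604]
eef_rot: [[-0.253, 0.967, 0.014], [0.967, 0.253, 0.001], [-0.003, 0.014, -1.0]]
wrist_force: [0.2, -2.8, -7.1]
finger_gap: 0.0126
```

Call:
arm_command(
  increments=[0,0,0,0.2,0,0,0,0,0.4,0,0,0,0,0.5,0,0,0,0,0.5,0,0,0,0,0.5,0],
)

```text
time: 12.28
tcp_pos: [0.4972, 0.0621, 0.0606]
eef_rot: [[-0.0, 1.0, 0.014], [1.0, 0.0, 0.0], [0.0, 0.014, -1.0]]
wrist_force: [-0.2, -4.1, -3.2]
finger_gap: 0.0124
```

```bash
python3 -c "
from h import *;from bench import ctrl
s=ctrl.read_state();go(s,(.4967,.0637,.057),5.3)"
```

```text
tcp [0.4972 0.0621 0.0606] jaw 0.01 F [-0.2 -4.1 -3.2] T [-1.29  0.3   2.44] gap 0.0124 t 12.28 | move [0.0052, -0.0019, 0.0119, np.float64(-0.176)]
```

Call:
arm_command(
  increments=[0,0,0,0,1,0,0,0,0,1,0,0,0,0,1,0,0,0,0,1,0,0,0,0,1],
)

```text
time: 12.9
tcp_pos: [0.4973, 0.0622, 0.0606]
eef_rot: [[0.001, 1.0, 0.014], [1.0, -0.001, 0.0], [0.0, 0.014, -1.0]]
wrist_force: [-0.5, -0.2, -0.0]
finger_gap: 0.0852
```

Call:
arm_command(
  increments=[0,0,-0.15,0,1,0,0,-0.3,0,1,-0.06,0.15,-0.45,-0.2,1,-0.06,0.25,-0.45,-0.2,1,-0.06,0.25,-0.45,-0.2,1],
)

```text
time: 13.52
tcp_pos: [0.5735, 0.0439, 0.1979]
eef_rot: [[-0.102, 0.995, 0.019], [0.995, 0.102, 0.001], [-0.001, 0.019, -1.0]]
wrist_force: [-0.4, 0.3, -0.3]
finger_gap: 0.0851
```

```bash
python3 look.py 5 wrist;python3 - <<'E'
from h import *
s,f=pickle.load(open("wrist5.pkl","rb"));go(s,(.4965,.0615,.12),76)
w=cloud(f,s)
for z in (.076,.08):
  rect(sel(w,(.585,.03,z),(.67,.12,.09)),"far")
  rect(sel(w,(.45,.02,z),(.54,.11,.09)),"near")
  for a in (.585,.45):
    P=sel(w,(a,.03,z),(a+.09,.12,.09))[:,:2];d=np.linalg.svd(P-P.mean(0))[2][0];print(np.degrees(np.arctan2(d[1],d[0]))%180)
hsv=cv2.cvtColor(f["img"],cv2.COLOR_RGB2HSV);img=f["img"]
E
```

```text
tcp [0.5735 0.0439 0.1979] jaw 5.87 F [-0.4  0.3 -0.3] T [-0.04  0.08  0.03] gap 0.0851 t 13.53 | move [0.0849, -0.2543, 0.2547, np.float64(-2.338)]
far 1132 [626.   75.3] [14.4 46.1] long dir deg 96.9 z 0.0761131788358726 0.08453739437825702
near 1176 [496.8  63.6] [14.5 45.2] long dir deg 94.9 z 0.0760022779856675 0.08459031303814124
96.06332533887971
95.39059347525216
far 1041 [625.9  75.3] [14.  45.6] long dir deg 96.6 z 0.08000776686611621 0.08453739437825702
near 1072 [497.   63.5] [14. 45.] long dir deg 94.9 z 0.08001398505481672 0.08459031303814124
96.26794897730164
95.61563860602344
```

View pics/wrist5.png

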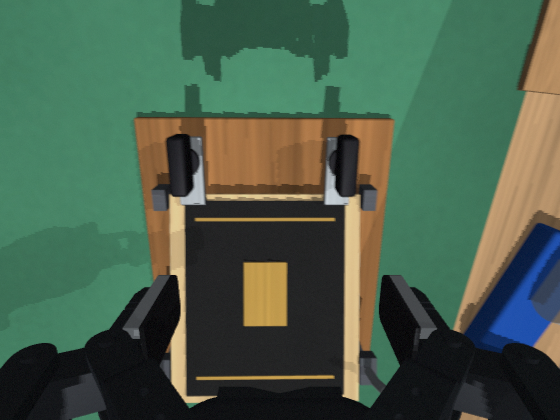

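```bash
python3 -c "
from h import *;from bench import ctrl
s=ctrl.read_state();go(s,(.625,.0755,.12),6);go(s,(.625,.0755,.0608),6)"
```

```text
tcp [0.5708 0.044  0.1967] jaw 5.9 F [-0.5 -0.3 -0.5] T [0.01 0.03 0.01] gap 0.0855 t 13.57 | move [0.0861, 0.1869, 0.2583, np.float64(-0.003)]
tcp [0.5708 0.044  0.1967] jaw 5.9 F [-0.5 -0.3 -0.5] T [0.01 0.03 0.01] gap 0.0855 t 13.57 | move [0.0862, 0.1841, 0.4557, np.float64(-0.003)]
```

Call:
arm_command(
  increments=[0.086,0.185,0,0,1,0.086,0.185,0.1,0,1,0.086,0.185,0.28,0,1,0.086,0.185,0.455,0,1,0.086,0.185,0.455,0,0.5],
)

```text
time: 14.2
tcp_pos: [0.6193, 0.0752, 0.0564]
eef_rot: [[-0.103, 0.995, 0.002], [0.995, 0.103, -0.001], [-0.001, 0.002, -1.0]]
wrist_force: [-0.8, -0.0, 0.6]
finger_gap: 0.0699
```

```bash
python3 -c "
from h import *;from bench import ctrl
s=ctrl.read_state();go(s,(.6255,.0755,.0608),6)"
```

```text
tcp [0.6193 0.0752 0.0564] jaw 5.92 F [-0.8 -0.   0.6] T [-0.01  0.03 -0.03] gap 0.0699 t 14.2 | move [-0.0012, 0.0206, -0.0146, np.float64(-0.003)]
```

Call:
arm_command(
  increments=[-0.0012,0.0206,-0.0146,0,0.5,-0.0012,0.0206,-0.0146,0,0,-0.0012,0.0206,-0.0146,0,0,-0.0012,0.0206,-0.0146,0,0,-0.0012,0.0206,-0.0146,0,0],
)

```text
time: 14.82
tcp_pos: [0.6265, 0.0757, 0.0631]
eef_rot: [[-0.103, 0.995, 0.004], [0.995, 0.103, -0.0], [-0.001, 0.004, -1.0]]
wrist_force: [-0.4, -0.9, 5.9]
finger_gap: 0.0124
```

Call:
arm_command(
  increments=[0,0,0,0.1,0,0,0,0,0.15,0,0,0,0,0.2,0,0,0,0,0.25,0,0,0,0,0.25,0],
)

```text
time: 15.45
tcp_pos: [0.6265, 0.0757, 0.0633]
eef_rot: [[0.023, 1.0, 0.004], [1.0, -0.023, -0.001], [-0.001, 0.004, -1.0]]
wrist_force: [0.2, -1.2, -0.5]
finger_gap: 0.013
```

```bash
python3 -c "
from h import *;from bench import ctrl
s=ctrl.read_state();go(s,(.6255,.0755,.0608),6)"
```

```text
tcp [0.6265 0.0757 0.0633] jaw -1.32 F [ 0.2 -1.2 -0.5] T [-0.38  0.1   2.68] gap 0.013 t 15.45 | move [-0.0008, -0.0034, 0.0083, np.float64(-0.244)]
```

Call:
arm_command(
  increments=[0,0,0,-0.05,1,0,0,0,-0.05,1,0,0,0,-0.05,1,0,0,0,-0.05,1,0,0,-0.15,-0.05,1],
)

```text
time: 16.08
tcp_pos: [0.6235, 0.0756, 0.1057]
eef_rot: [[-0.002, 1.0, -0.003], [1.0, 0.002, -0.002], [-0.002, -0.003, -1.0]]
wrist_force: [0.6, -0.0, -0.9]
finger_gap: 0.0857
```

```bash
python3 -c "
from h import *;from bench import ctrl
s=ctrl.read_state();go(s,(.535,-.20,.21),-29);go(s,(.499,-.31,.2),-67)
s,f=pickle.load(open('wrist5.pkl','rb'))
w=cloud(f,s);hsv=cv2.cvtColor(f['img'],cv2.COLOR_RGB2HSV)
m=cv2.inRange(hsv,(15,90,90),(32,255,255));m[:240]=0;m[345:]=0;m[:,:225]=0;m[:,305:]=0
ys,xs=np.nonzero(m);r=cv2.minAreaRect(np.c_[xs,ys].astype(np.float32));print(r,w[int(r[0][1]),int(r[0][0])],onplane(f,r[0],.0563,s))
P=w[cv2.erode(m,np.ones((5,5)))>0];c=P.mean(0);n=np.linalg.svd(P-c)[2][2];n*=np.sign(n[2]);print(c,n,np.degrees(np.arccos(n[2])))
b=onplane(f,cv2.boxPoints(r),.0563,s);print(b)
"
```

```text
tcp [0.6235 0.0756 0.1057] jaw 0.09 F [ 0.6 -0.  -0.9] T [-0.01  0.02  0.02] gap 0.0857 t 16.07 | move [-0.9189, -0.2975, -0.3448, np.float64(0.97)]
tcp [0.6235 0.0756 0.1057] jaw 0.09 F [ 0.6 -0.  -0.9] T [-0.01  0.02  0.02] gap 0.0857 t 16.07 | move [-1.2853, -0.418, -0.3102, np.float64(2.236)]
((265.0, 293.4999694824219), (43.99999237060547, 62.99999237060547), 0.0) [ 0.57232275 -0.05463048  0.05496238] [[ 0.57232361 -0.05432584  0.0563    ]]Traceback (most recent call last):
  File "<string>", line 8, in <module>
    P=w[cv2.erode(m,np.ones((5,5)))>0];c=P.mean(0);n=np.linalg.svd(P-c)[2][2];n*=np.sign(n[2]);print(c,n,np.degrees(np.arccos(n[2])))
                                                     ~~~~~~~~~~~~~^^^^^
    u, s, vh = gufunc(a, signature=signature)
               ~~~~~~^^^^^^^^^^^^^^^^^^^^^^^^
    raise LinAlgError("SVD did not converge")
numpy.linalg.LinAlgError: SVD did not converge
```

Call:
arm_command(
  increments=[0,0,-0.2,0.1,1,-0.1,-0.1,-0.345,0.3,1,-0.35,-0.2,-0.345,0.6,1,-0.55,-0.2975,-0.345,0.97,1,-0.75,-0.2975,-0.345,0.97,1],
)

```text
time: 16.7
tcp_pos: [0.5351, -0.1317, 0.2101]
eef_rot: [[0.487, 0.874, -0.004], [0.874, -0.487, -0.001], [-0.003, -0.003, -1.0]]
wrist_force: [0.9, 0.4, -0.3]
finger_gap: 0.0856
```

```bash
python3 -c "
from h import *;from bench import ctrl
s=ctrl.read_state();go(s,(.499,-.31,.2),-67)"
```

```text
tcp [ 0.5351 -0.1317  0.2101] jaw -29.12 F [ 0.9  0.4 -0.3] T [-0.01 -0.04 -0.02] gap 0.0856 t 16.7 | move [-0.5776, 0.1842, 0.0348, np.float64(1.263)]
```

Call:
arm_command(
  increments=[-0.19,0.06,0.03,0.33,1,-0.38,0.12,0.06,0.66,1,-0.5776,0.1842,0.09,1,1,-0.5776,0.1842,0.09,1,1,-0.5776,0.1842,0.09,1,1],
)

```text
time: 17.32
tcp_pos: [0.4988, -0.3096, 0.1832]
eef_rot: [[0.859, 0.513, -0.004], [0.513, -0.859, 0.0], [-0.004, -0.002, -1.0]]
wrist_force: [-0.1, 0.7, 0.2]
finger_gap: 0.0854
```

```bash
python3 look.py 6 wrist;python3 - <<'E'
from h import *
s,f=pickle.load(open("wrist6.pkl","rb"));go(s,(.499,-.31,.1),-67)
w=cloud(f,s)
for z in (.02,.042): rect(sel(w,(.44,-.37,z),(.56,-.25,.06)),"rib")
P=sel(w,(.43,-.38,.006),(.57,-.24,.014));rect(P,"base")
P=sel(w,(.44,-.37,.042),(.56,-.25,.06))[:,:2];d=np.linalg.svd(P-P.mean(0))[2][0];print(np.degrees(np.arctan2(d[1],d[0]))%180)
E
```

```text
tcp [ 0.4988 -0.3096  0.1832] jaw -59.16 F [-0.1  0.7  0.2] T [ 0.01 -0.02  0.06] gap 0.0854 t 17.32 | move [0.0009, 0.002, 0.2774, np.float64(0.261)]
rib 1769 [ 499.6 -309. ] [59.7 20. ] long dir deg 23.2 z 0.02036548329191934 0.04982401069215531
rib 1670 [ 499.6 -309. ] [59.7 20. ] long dir deg 23.2 z 0.04231784743874212 0.04982401069215531
base 3674 [ 499.3 -309.1] [80.1 60.1] long dir deg 23.1 z 0.006122241728629019 0.013580353136330492
23.29782675994886
```

View pics/wrist6.png

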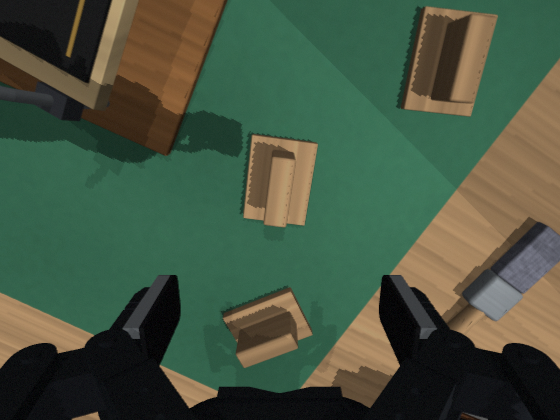

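Call:
arm_command(
  increments=[0.002,-0.0005,0.15,0.255,1,0.002,-0.0005,0.3,0.255,1,0.002,-0.0005,0.42,0.255,1,0.002,-0.0005,0.42,0.255,1,0.002,-0.0005,0.42,0.255,1],
)

```text
time: 18.0
tcp_pos: [0.5006, -0.3075, 0.0584]
eef_rot: [[0.918, 0.397, -0.002], [0.397, -0.918, 0.0], [-0.002, -0.001, -1.0]]
wrist_force: [-0.9, -0.4, 0.1]
finger_gap: 0.085
```

```bash
python3 -c "
from h import *;from bench import ctrl
s=ctrl.read_state();go(s,(.4995,-.309,.016),-66.8)"
```

```text
tcp [ 0.5006 -0.3075  0.0584] jaw -66.59 F [-0.9 -0.4  0.1] T [-0.01  0.01  0.03] gap 0.085 t 18.0 | move [-0.005, 0.0034, 0.1412, np.float64(0.007)]
```

Call:
arm_command(
  increments=[-0.005,0.0034,0.08,0,1,-0.005,0.0034,0.141,0.007,1,-0.005,0.0034,0.141,0.007,1,-0.005,0.0034,0.141,0.007,0.5,-0.005,0.0034,0.141,0.007,0],
)

```text
time: 18.62
tcp_pos: [0.4999, -0.3094, 0.0168]
eef_rot: [[0.919, 0.394, -0.001], [0.394, -0.919, -0.0], [-0.001, -0.0, -1.0]]
wrist_force: [0.1, -1.1, 1.0]
finger_gap: 0.0517
```

Call:
arm_command(
  increments=[0,0,0,0,0,0,0,0,0,0,0,0,0,0,0,0,0,0,0,0,0,0,0,0,0],
)

```text
time: 19.25
tcp_pos: [0.5003, -0.3097, 0.0174]
eef_rot: [[0.919, 0.394, -0.0], [0.394, -0.919, -0.001], [-0.001, 0.001, -1.0]]
wrist_force: [-0.8, 1.1, 5.7]
finger_gap: 0.0191
```

```bash
python3 look.py 7 side;python3 -c "
from h import *;from bench import ctrl
s=ctrl.read_state();go(s,(.4995,-.309,.1),-66.8)"
```

```text
tcp [ 0.5003 -0.3097  0.0174] jaw -66.81 F [0.  0.3 5.9] T [ 0.12  0.08 -0.02] gap 0.0194 t 19.3 | move [-0.0018, -0.0029, -0.2754, np.float64(-0.0)]
```

View pics/side7.png

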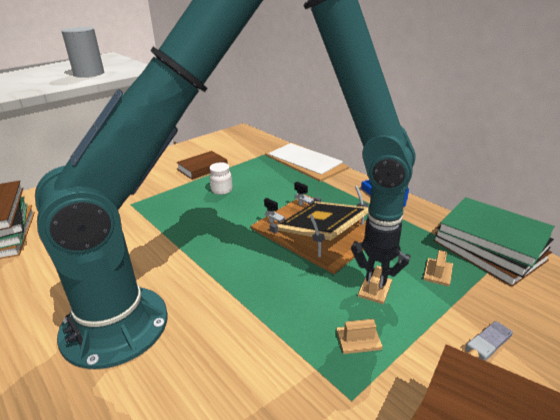

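Call:
arm_command(
  increments=[0,0,-0.2,0,0,0,0,-0.4,0,0,0,0,-0.6,0,0,0,0,-0.6,-0.3,0,0,0,-0.6,-0.6,0],
)

```text
time: 19.92
tcp_pos: [0.5003, -0.309, 0.1978]
eef_rot: [[0.749, 0.663, 0.0], [0.663, -0.749, -0.001], [-0.0, 0.001, -1.0]]
wrist_force: [-0.4, -0.1, -2.8]
finger_gap: 0.0188
```

```bash
python3 -c "
from h import *;from bench import ctrl
s=ctrl.read_state();go(s,(.54,-.18,.2),-25);go(s,(.572,-.0447,.2),5.3)"
```

```text
tcp [ 0.5003 -0.309   0.1978] jaw -48.48 F [-0.4 -0.1 -2.8] T [ 0.04 -0.04 -0.  ] gap 0.0188 t 19.93 | move [0.3842, -0.2341, -0.0076, np.float64(-0.783)]
tcp [ 0.5003 -0.309   0.1978] jaw -48.48 F [-0.4 -0.1 -2.8] T [ 0.04 -0.04 -0.  ] gap 0.0188 t 19.93 | move [0.763, -0.501, -0.0079, np.float64(-1.793)]
```

Lifted (about 2.8 N extra weight, though noisy).

Call:
arm_command(
  increments=[0.13,-0.08,-0.01,-0.3,0,0.28,-0.18,-0.01,-0.6,0,0.43,-0.28,-0.01,-0.95,0,0.6,-0.39,-0.01,-1,0,0.763,-0.501,-0.01,-1,0],
)

```text
time: 20.55
tcp_pos: [0.5716, -0.0428, 0.2]
eef_rot: [[0.317, 0.948, -0.001], [0.948, -0.317, -0.001], [-0.001, -0.001, -1.0]]
wrist_force: [0.3, -0.0, -2.4]
finger_gap: 0.019
```

```bash
python3 -c "
from h import *;from bench import ctrl
s=ctrl.read_state();go(s,(.572,-.0447,.14),5.3)"
```

```text
tcp [ 0.5716 -0.0428  0.2   ] jaw -18.49 F [ 0.3 -0.  -2.4] T [-0.04 -0.03  0.03] gap 0.019 t 20.55 | move [-0.0053, 0.0032, 0.2, np.float64(-0.793)]
```

Call:
arm_command(
  increments=[-0.0053,0.0032,0.05,-0.3,0,-0.0053,0.0032,0.12,-0.6,0,-0.0053,0.0032,0.2,-0.793,0,-0.0053,0.0032,0.27,-0.793,0,-0.0053,0.0032,0.27,-0.793,0],
)

```text
time: 21.18
tcp_pos: [0.5698, -0.0446, 0.1171]
eef_rot: [[-0.092, 0.996, -0.006], [0.996, 0.092, -0.001], [0.0, -0.006, -1.0]]
wrist_force: [-0.2, 0.5, -1.5]
finger_gap: 0.019
```

```bash
python3 look.py 8 wrist side;python3 -c "
from h import *;from bench import ctrl
s=ctrl.read_state();go(s,(.572,-.0447,.09),5.3);print(s['eef_rot'])"
```

```text
tcp [ 0.5718 -0.0449  0.119 ] jaw 5.28 F [ 1.2 -0.5 -1.9] T [-0.04 -0.06 -0.  ] gap 0.0188 t 21.27 | move [0.0007, 0.0009, 0.0967, np.float64(-0.001)]
[[-9.20975263e-02  9.95748865e-01 -1.49763927e-03]
 [ 9.95749742e-01  9.20963336e-02 -8.46910339e-04]
 [-7.05382924e-04 -1.56927226e-03 -9.99998520e-01]]
```

View pics/wrist8.png

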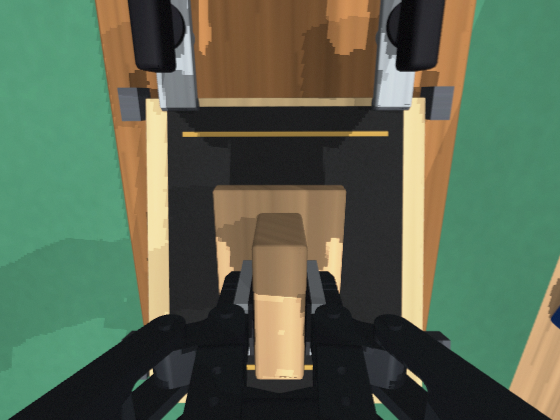

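View pics/side8.png

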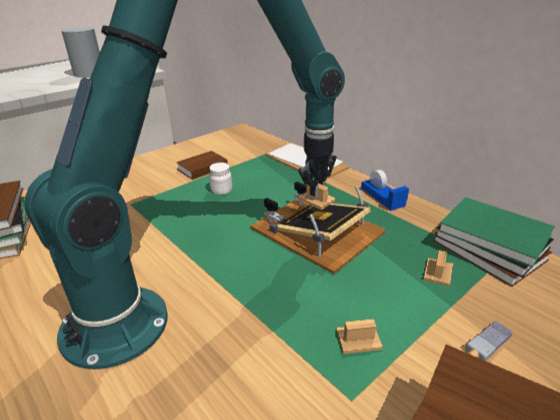

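Call:
arm_command(
  increments=[0.0007,0.0009,0.04,0,0,0.0007,0.0009,0.08,0,0,0.0007,0.0009,0.117,0,0,0.0007,0.0009,0.117,0,0,0.0007,0.0009,0.117,0,0],
)

```text
time: 21.9
tcp_pos: [0.5718, -0.0448, 0.0838]
eef_rot: [[-0.092, 0.996, -0.002], [0.996, 0.092, -0.001], [-0.001, -0.002, -1.0]]
wrist_force: [-0.3, 0.3, -1.4]
finger_gap: 0.019
```

```bash
python3 -c "
from h import *;from bench import ctrl
s=ctrl.read_state();go(s,(.572,-.0447,.072),5.3);print(s['eef_rot'])"
```

```text
tcp [ 0.5718 -0.0448  0.0838] jaw 5.27 F [-0.3  0.3 -1.4] T [-0.02 -0.02 -0.04] gap 0.019 t 21.9 | move [0.0002, 0.0006, 0.0393, np.float64(-0.001)]
[[-9.18896199e-02  9.95767298e-01 -1.94560043e-03]
 [ 9.95768983e-01  9.18881370e-02 -8.38472049e-04]
 [-6.56145448e-04 -2.01441544e-03 -9.99997756e-01]]
```

Call:
arm_command(
  increments=[0.0002,0.0006,0.005,0,0,0.0002,0.0006,0.01,0,0,0.0002,0.0006,0.015,0,0,0.0002,0.0006,0.02,0,0,0.0002,0.0006,0.02,0,0],
)

```text
time: 22.52
tcp_pos: [0.5723, -0.0434, 0.0802]
eef_rot: [[-0.092, 0.996, -0.001], [0.996, 0.092, 0.001], [0.001, -0.001, -1.0]]
wrist_force: [-5.7, 4.2, 17.7]
finger_gap: 0.0191
```

```bash
python3 -c "
from h import *;from bench import ctrl
s=ctrl.read_state();go(s,(.572,-.0447,.072),5.3);print(s['eef_rot'])"
```

```text
tcp [ 0.5723 -0.0434  0.0802] jaw 5.29 F [-5.7  4.2 17.7] T [ 0.06  0.9  -0.11] gap 0.0191 t 22.52 | move [-0.0043, -0.0013, 0.0274, np.float64(-0.0)]
[[-0.09227522  0.99573253 -0.00142208]
 [ 0.99573245  0.09227713  0.00134763]
 [ 0.0014731  -0.00129166 -0.99999808]]
```

Call:
arm_command(
  increments=[-0.002,-0.001,0.01,0,0,-0.004,-0.001,0.017,0,0,-0.004,-0.001,0.024,0,0,-0.004,-0.001,0.024,0,0,-0.004,-0.001,0.024,0,0],
)

```text
time: 23.15
tcp_pos: [0.5719, -0.0406, 0.0755]
eef_rot: [[-0.094, 0.996, -0.002], [0.996, 0.094, 0.007], [0.007, -0.002, -1.0]]
wrist_force: [-5.7, 7.9, 20.1]
finger_gap: 0.0191
```

```bash
python3 look.py 9 wrist side; python3 -c "
from h import *;from bench import ctrl
s=ctrl.read_state();go(s,(.572,-.0447,.072),5.3);print(s['eef_rot'])"
```

```text
tcp [ 0.5719 -0.0405  0.0756] jaw 5.42 F [-4.7  8.7 18.7] T [ 1.02  1.14 -0.17] gap 0.0189 t 23.25 | move [-0.0139, -0.0011, 0.0119, np.float64(0.004)]
[[-0.09444358  0.99552793 -0.00213543]
 [ 0.99550709  0.09445579  0.00661366]
 [ 0.00678579 -0.00150122 -0.99997585]]
```

View pics/wrist9.png

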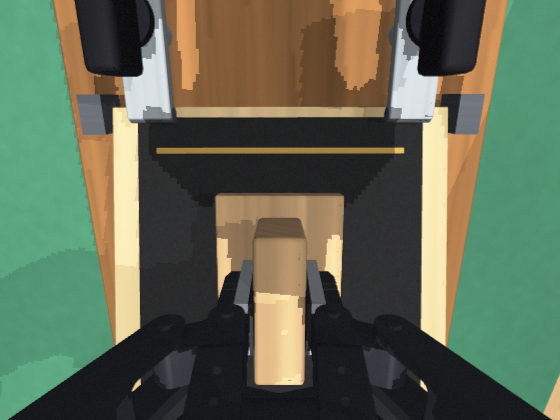

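```bash
cat > tilt.py <<'E'
import sys
from h import *
np.set_printoptions(precision=4,suppress=True)
def fit(P):
    for i in range(4):
        c=np.median(P,0) if i==0 else P.mean(0); n=np.linalg.svd(P-c,full_matrices=False)[2][2]; r=(P-c)@n; P=P[abs(r)<max(2*r.std(),.0007)]
    n*=np.sign(n[2]); return c,n,len(P),r.std()
s,f=pickle.load(open(sys.argv[1]+".pkl","rb"));w=cloud(f,s)
for name,(u0,u1,v0,v1) in dict(ribtop=(260,300,300,375),ribface=(262,298,222,236),base=(220,245,200,265),baseR=(310,340,200,265),cover=(160,400,160,185)).items():
    P=w[v0:v1,u0:u1].reshape(-1,3);P=P[~np.isnan(P[:,0])]
    c,n,k,sd=fit(P);print(name,c,n,k,round(sd,5),"tilt y",round(np.degrees(np.arctan2(n[1],n[2])),2),"x",round(np.degrees(np.arctan2(n[0],n[2])),2))
P=np.vstack([w[200:265,220:245].reshape(-1,3),w[200:265,310:340].reshape(-1,3)]);P=P[~np.isnan(P[:,0])];c,n,k,sd=fit(P);print("both",c,n,k,sd,"tilt y",np.degrees(np.arctan2(n[1],n[2])),"x",np.degrees(np.arctan2(n[0],n[2])))
E
python3 tilt.py wrist9; echo; python3 tilt.py wrist8
```

```text
ribtop [ 0.5724 -0.0482  0.1078] [-0.0079  0.1321  0.9912] 2663 0.00045 tilt y 7.59 x -0.46
ribface [ 0.569  -0.0117  0.0883] [ 0.0929 -0.9863  0.1362] 504 0.00015 tilt y -82.14 x 34.29
base [ 0.5477 -0.0243  0.0661] [-0.0073  0.1314  0.9913] 1439 0.0005 tilt y 7.55 x -0.42
baseR [ 0.5911 -0.0201  0.0659] [-0.0008  0.1311  0.9914] 1725 0.00051 tilt y 7.53 x -0.05
cover [0.5676 0.0002 0.0374] [-0.0258  0.2829  0.9588] 5294 0.00051 tilt y 16.44 x -1.54
both [ 0.5712 -0.022   0.066 ] [-0.0082  0.1308  0.9914] 3173 0.0005062219449529287 tilt y 7.518250807666188 x -0.47293048886466105

ribtop [ 0.5706 -0.0539  0.1473] [ 0.0103 -0.0041  0.9999] 2656 0.0004 tilt y -0.24 x 0.59
ribface [ 0.5669 -0.0153  0.1306] [ 0.09   -0.9959  0.0023] 501 0.00023 tilt y -89.87 x 88.53
base [ 0.5458 -0.0278  0.1095] [-0.0049 -0.0026  1.    ] 1446 0.00049 tilt y -0.15 x -0.28
baseR [ 0.5886 -0.0237  0.1092] [0.0145 0.0006 0.9999] 1702 0.00049 tilt y 0.04 x 0.83
cover [ 0.5686 -0.0121  0.0412] [-0.0272  0.2869  0.9576] 5167 0.00053 tilt y 16.68 x -1.63
both [ 0.569  -0.0256  0.1093] [ 0.0059 -0.0013  1.    ] 3141 0.0004907798321150898 tilt y -0.07324960551104302 x 0.3395372621643177
```

Call:
arm_command(
  increments=[0,0,0.008,0,0,0,0,0.016,0,0,0,0,0.024,0,0,0,0,0.024,0,0,0,0,0.024,0,0],
)

```text
time: 23.88
tcp_pos: [0.5716, -0.0376, 0.0705]
eef_rot: [[-0.096, 0.995, -0.003], [0.995, 0.096, 0.01], [0.011, -0.002, -1.0]]
wrist_force: [-5.1, 5.9, 16.4]
finger_gap: 0.0191
```

```bash
python3 look.py 10 wrist; python3 -c "
from h import *;from bench import ctrl
s=ctrl.read_state();go(s,(.572,-.0447,.072),5.3);print(s['eef_rot'])"; python3 tilt.py wrist10
```

```text
tcp [ 0.5716 -0.0376  0.0705] jaw 5.5 F [-4.4  5.7 15.9] T [ 0.61  0.96 -0.13] gap 0.0193 t 23.93 | move [-0.0236, -0.001, -0.0052, np.float64(0.007)]
[[-0.09587365  0.99538922 -0.00292415]
 [ 0.99533629  0.09589922  0.01044053]
 [ 0.01067281 -0.00190954 -0.99994122]]
ribtop [ 0.5721 -0.0441  0.1041] [-0.0186  0.2327  0.9724] 2674 0.00047 tilt y 13.46 x -1.1
ribface [ 0.5687 -0.0097  0.0805] [ 0.0886 -0.9695  0.2286] 472 0.00017 tilt y -76.73 x 21.19
base [ 0.5471 -0.0223  0.0593] [-0.0173  0.2345  0.972 ] 1431 0.0005 tilt y 13.56 x -1.02
baseR [ 0.5911 -0.0179  0.0591] [-0.0164  0.2342  0.9721] 1716 0.00054 tilt y 13.55 x -0.96
cover [0.5673 0.0041 0.0363] [-0.0252  0.2756  0.9609] 5281 0.00051 tilt y 16.0 x -1.5
both [ 0.571  -0.02    0.0592] [-0.0183  0.234   0.9721] 3142 0.0005188821276718869 tilt y 13.534637492003649 x -1.0803318218908649
```

Call:
arm_command(
  increments=[0,0,0.008,0,0,0,0,0.016,0,0,0,0,0.02,0,0,0,0,0.02,0,0,0,0,0.02,0,0],
)

```text
time: 24.55
tcp_pos: [0.5714, -0.0363, 0.0679]
eef_rot: [[-0.096, 0.995, -0.003], [0.995, 0.096, 0.013], [0.013, -0.002, -1.0]]
wrist_force: [-6.4, 2.5, 25.3]
finger_gap: 0.0191
```

```bash
python3 look.py 11 wrist; python3 -c "
from h import *;from bench import ctrl
s=ctrl.read_state();go(s,(.572,-.0447,.072),5.3);print(s['eef_rot'])"; python3 tilt.py wrist11
```

```text
tcp [ 0.5714 -0.0363  0.0679] jaw 5.5 F [-6.4  4.3 26. ] T [ 0.41  1.36 -0.12] gap 0.0191 t 24.6 | move [-0.0279, -0.0007, -0.014, np.float64(0.007)]
[[-0.09578185  0.99539774 -0.00302976]
 [ 0.99531173  0.09581376  0.01320177]
 [ 0.0134313  -0.00175107 -0.99990826]]
ribtop [ 0.5718 -0.0424  0.1023] [-0.0305  0.2818  0.959 ] 2662 0.00049 tilt y 16.37 x -1.82
ribface [ 0.5686 -0.01    0.0729] [ 0.0903 -0.96    0.265 ] 396 0.00027 tilt y -74.57 x 18.82
base [ 0.5469 -0.022   0.056 ] [-0.0272  0.2847  0.9582] 1370 0.00054 tilt y 16.55 x -1.63
baseR [ 0.5911 -0.0176  0.0559] [-0.0132  0.2896  0.957 ] 1648 0.00054 tilt y 16.84 x -0.79
cover [0.5672 0.0059 0.0359] [-0.0222  0.2429  0.9698] 5338 0.00053 tilt y 14.06 x -1.31
both [ 0.571  -0.0196  0.0559] [-0.0256  0.286   0.9579] 2967 0.0005111554617163993 tilt y 16.62697997235046 x -1.531589350891003
```

```bash
cat > cen.py <<'E'
import sys
from h import *
np.set_printoptions(precision=4,suppress=True)
s,f=pickle.load(open(sys.argv[1]+".pkl","rb"));w=cloud(f,s)
hsv=cv2.cvtColor(f["img"],cv2.COLOR_RGB2HSV)
P0=np.vstack([w[205:260,220:245].reshape(-1,3),w[205:260,315:340].reshape(-1,3)]);P0=P0[~np.isnan(P0[:,0])]
c=np.median(P0,0)
for i in range(4):
    n=np.linalg.svd(P0-c,full_matrices=False)[2][2];r=(P0-c)@n;P0=P0[abs(r)<.0012];c=P0.mean(0)
n*=np.sign(n[2])
yb=np.array([np.cos(np.radians(5.3)),np.sin(np.radians(5.3)),0]);yb-=n*(yb@n);yb/=np.linalg.norm(yb);u=-np.cross(n,yb)  # check: up slope
u=np.cross(yb,n); 
if u[2]<0:u=-u
print("n",n,"u",u,"tilt",np.degrees(np.arccos(n[2])))
m=(abs((w-c)@n)<.002)&(np.linalg.norm(w-c,axis=2)<.07)&(hsv[...,1]>40)&(hsv[...,2]>70)
m[:, :200]=0;m[:,365:]=0;m[270:]=0
P=w[m];a=(P-c)@u;b=(P-c)@yb
# downhill edge
print("N",len(P),"a min",np.percentile(a,[0,.3,1]),"b",np.percentile(b,[0,.5,1,99,99.5,100]))
yl=np.percentile(b,.5);yh=np.percentile(b,99.5)
cen=c+u*(np.percentile(a,.3)+.04)+yb*(yl+yh)/2-n*.010
print("width",yh-yl,"underside centre",cen)
pl=np.array([.573,-.0548,.0562]);d=cen-pl;print("rel plate: up",d@u,"yb",d@yb,"n",d@n)
# rib top face
c2=c+n*.038;m=(abs((w-c2)@n)<.002)&(np.linalg.norm(w-cen-n*.048,axis=2)<.045);P=w[m];a=(P-cen)@u;b=(P-cen)@yb;print("rib top a",a.min(),a.max(),"b",np.percentile(b,[1,99]),len(P))
E
python3 cen.py wrist11; python3 cen.py wrist8
```

```text
n [-0.0234  0.2838  0.9586] u [ 0.0885 -0.9545  0.2847] tilt 16.54201268617538
N 5596 a min [-0.0134 -0.0134 -0.0133] b [-0.029  -0.0288 -0.0287  0.03    0.0302  0.0305]
width 0.05900811026601746 underside centre [ 0.5721 -0.0472  0.0536]
rel plate: up -0.008080524687215441 yb -0.00018998668989734417 n -0.0002897688360145667
rib top a -0.030197141029639284 0.02955681511972566 b [-0.0152  0.015 ] 8696
n [ 0.0061 -0.0023  1.    ] u [-0.0924  0.9957  0.0028] tilt 0.3712388484907158
N 7238 a min [-0.0197 -0.019  -0.0184] b [-0.0302 -0.0297 -0.0295  0.0293  0.0296  0.0301]
width 0.05929203185022856 underside centre [ 0.5656 -0.0048  0.0994]
rel plate: up 0.050552007164664944 yb -0.0029667368730027155 n 0.043018878780650305
rib top a -0.044975743915112526 -0.009667495121447302 b [-0.0192  0.0192] 4800
```

View pics/wrist11.png

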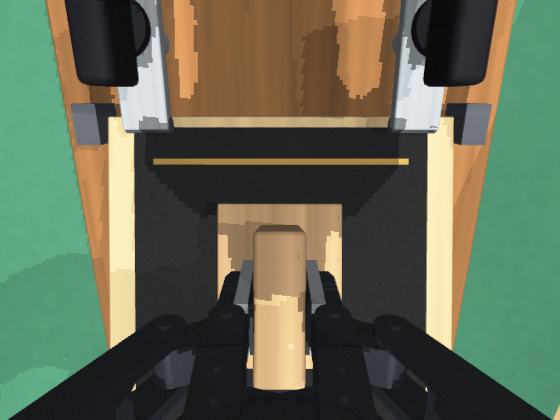

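Call:
arm_command(
  increments=[0.003,0,-0.015,0,0,0,0,-0.022,0,0,-0.015,0,-0.022,0,0,-0.0225,0,-0.0205,0,0,-0.0225,0,-0.0205,0,0],
)

```text
time: 25.22
tcp_pos: [0.5718, -0.0437, 0.0735]
eef_rot: [[-0.095, 0.995, -0.004], [0.995, 0.095, 0.013], [0.013, -0.003, -1.0]]
wrist_force: [-0.3, -1.3, -1.9]
finger_gap: 0.0191
```

```bash
python3 look.py 12 wrist; python3 -c "
from h import *;from bench import ctrl
s=ctrl.read_state();go(s,(.572,-.0440,.0702),5.3);print(s['eef_rot'])"; python3 cen.py wrist12
```

```text
tcp [ 0.5718 -0.0434  0.0735] jaw 5.47 F [ 0.7  0.8 -2.5] T [ 0.02 -0.01 -0.01] gap 0.0192 t 25.27 | move [-0.0022, 0.0005, 0.0111, np.float64(0.006)]
[[-0.09534065  0.99543728 -0.00384557]
 [ 0.99535476  0.09538326  0.01307392]
 [ 0.01338107 -0.00258123 -0.99990714]]
n [-0.0213  0.2782  0.9603] u [ 0.0887 -0.9562  0.279 ] tilt 16.202905237514518
N 5615 a min [-0.0139 -0.0135 -0.0135] b [-0.0302 -0.0301 -0.0299  0.0288  0.0289  0.0292]
width 0.0589891387889552 underside centre [ 0.5724 -0.0546  0.0591]
rel plate: up 0.0005335739521212714 yb -0.0005745851966157942 n 0.002866024071531728
rib top a -0.03044898498986708 0.029499711461850518 b [-0.0151  0.0148] 8637
```

Call:
arm_command(
  increments=[-0.002,0.001,0.006,0,0,-0.004,0.0015,0.011,0,0,-0.005,0.0015,0.016,0,0,-0.005,0.0015,0.016,0,0,-0.005,0.0015,0.016,0,0],
)

```text
time: 25.9
tcp_pos: [0.5722, -0.0441, 0.0704]
eef_rot: [[-0.096, 0.995, -0.004], [0.995, 0.096, 0.014], [0.015, -0.003, -1.0]]
wrist_force: [-3.8, 1.8, 12.3]
finger_gap: 0.0187
```

```bash
python3 look.py 13 wrist; python3 -c "
from h import *;from bench import ctrl
s=ctrl.read_state();go(s,(.572,-.0440,.0702),5.3);print(s['eef_rot'])
n=np.array([-.0262,.2840,.9585]);print('Fn',(s['wrist_force']+np.array([0,0,2.0]))@n)"; python3 cen.py wrist13
```

```text
tcp [ 0.5722 -0.0441  0.0703] jaw 5.49 F [-5.3  1.5 12.9] T [ 0.06  0.69 -0.05] gap 0.0189 t 25.95 | move [0.0005, -0.0006, 0.0005, np.float64(0.006)]
[[-0.09563544  0.99540798 -0.00409981]
 [ 0.99530775  0.09568504  0.01438267]
 [ 0.01470892 -0.00270508 -0.99988816]]
Fn 14.825214133748272
n [-0.023   0.2829  0.9589] u [ 0.0886 -0.9548  0.2838] tilt 16.486450194079342
N 5603 a min [-0.0135 -0.0135 -0.0134] b [-0.0302 -0.03   -0.0299  0.0288  0.029   0.0293]
width 0.059020523938318144 underside centre [ 0.5729 -0.055   0.0561]
rel plate: up 0.00015689191754335926 yb -0.00016375690560167574 n -0.0001524713507065201
rib top a -0.030140347118597692 0.0297608797829711 b [-0.0149  0.0152] 8675
```

```bash
python3 look.py 14 scene side
python3 - <<'E'
from h import *;from bench import ctrl
s=ctrl.read_state();go(s,(.572,-.0440,.0702),5.3)
for k in("wrist13","scene14","side14"):
  s0,f=pickle.load(open(k+".pkl","rb"));w=cloud(f,s0)
  for a,n in((.585,"far"),(.45,"near")):
    P=sel(w,(a,.02,.078),(a+.09,.12,.09))
    if len(P)>15: rect(P,k+n); P=P[:,:2];d=np.linalg.svd(P-P.mean(0))[2][0];print(np.degrees(np.arctan2(d[1],d[0]))%180)
E
```

```text
tcp [ 0.5722 -0.0441  0.0704] jaw 5.49 F [-4.3  2.1 12.8] T [0.07 0.75 0.  ] gap 0.0193 t 26.05 | move [0.0005, -0.0007, 0.0006, np.float64(0.006)]
wrist13far 2616 [627.   62.1] [14.6 19.7] long dir deg 94.9 z 0.07800451610694845 0.08540002604159122
98.09909176010498
wrist13near 2626 [498.6  50. ] [14.5 19.8] long dir deg 95.4 z 0.07800052980600156 0.08489838409212164
93.00251863880483
scene14far 59 [628.3  75.7] [14.2 46.4] long dir deg 96.6 z 0.07807429323849568 0.08692450599884727
95.07053613170692
side14far 25 [624.4  82.1] [29.4 17.3] long dir deg 88.0 z 0.07813421318779934 0.0840470237371127
106.41186811817639
side14near 50 [494.1  59.9] [16.7 43.9] long dir deg 100.8 z 0.07810468269133208 0.08396660700279757
95.17739107086103
```

View pics/side14.png

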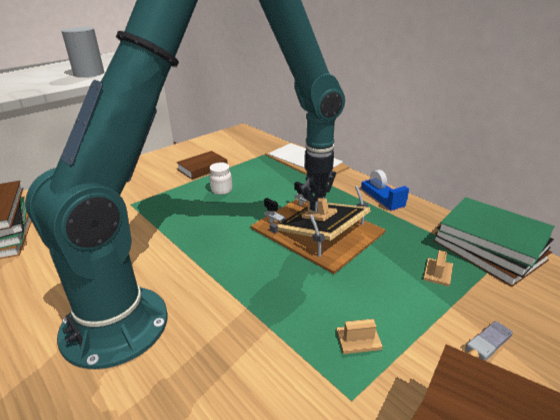

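View pics/scene14.png

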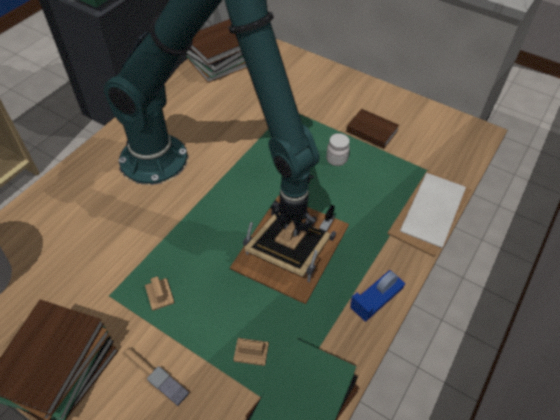

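```bash
python3 -c "
from bench import close_job
print(close_job())"
```

```text
the job is handed in; nothing more can be done
None
```

I turned both wing knobs clockwise to their end stops, then put the pressing block on the title plate, and handed the job in at about 26 s with it still gripped and pressing. I used the block farthest to the robot's left of the three. The move interface has no tilt command, so I tilted it by letting it pivot in the jaws against the slope. It slid about 8 mm downhill while tilting, so I lifted it clear, moved it back over the plate and pressed again.

**Last checks on the block (before hand-in):**
- **Slope:** the block lies at 16.5°, against about 16.5° measured for the cover.
- **Centring:** it is within about 0.2 mm of my estimate of the plate centre; the camera calibration itself is only good to about 2 mm.
- **Contact:** the gap to the plate is about 0 mm.
- **Push:** about 15 N normal to the plate and steady, with a side force of about 4–5 N also showing.

**Knobs:** each reached its stop at about 2.5 N m.
- **Far knob:** its first turn ended on a weak grip that slipped, so I gripped it again and turned it to the stop.
- **Bar angles:** in the one clear wrist view (before the far knob was re-turned) the bars read about 96° (far) and 95.5° (near), against an expected 95.3°. The last pictures hid parts of the bars. Their readings scattered from 88° to 106°, so they do not confirm the angles.

The pot, the book and the brush looked unmoved in the final pictures.

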